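# Show the bore of a turned chisel handle to the inspection camera

### The arm

A 6-joint arm with a two-finger parallel gripper is mounted at the origin on the work surface. World frame = base frame: x ahead of the robot, y to its left, z up, the work surface at z = 0. Lengths are in m, angles in rad, forces in N, time in s.
With the tool pointing down it reaches from about 0.35 to 0.975 m from the base axis. Payload 4.9 kg.
Tool frame: the origin (TCP) lies on the mounting face of the last link; the fingertips stand 173 mm ahead of it and the grasp point (between the pads) lies 155 mm ahead of it; x points along the fingers, z is the direction in which the jaws open and shut, and the axes are right-handed (so a half turn about x gives the same grasp; the last joint's range is limited). The gripper opens to 85 mm and grips with 20 to 120 N. Pads are 22 mm wide; open, the fingers measure 114 mm over their backs; the gripper's body (76 mm by 85 mm) begins 54 mm behind the grasp point. The pads swing forward as they close: fully open they stand 13 mm farther back than shut.
Start: joints at [-1.413, 0.053, 1.613, -0, 1.476, -0.119], TCP at [0.171, -0.601, 0.405] pointing down, gripper open.
Joint ranges: [-3.01, 3.01], [-1.01, 2.22], [0.06, 2.58], [-1.02, 4.17], [0.09, 2.62], [-3.14, 3.14]. Speed limits (rad/s): [2.57, 2.57, 3.14, 3.14, 3.14, 3.14].

### API

Orientations are given as a rotation vector (axis times angle).
In Python, from station import get_obs, get_image, get_calibration, finish_job, look_for, masks_of, tip_of gives the robot as it stands.
- The arm moves only by the tool carry_out, never from a script. Its argument "increments" is a list of rows, each a list of 3 entries, a list of its own where there are three numbers: the turn, a rotation vector about the world's x, y, z in units of 0.1 rad (1.0 is 0.1 rad), then the shift along the world's x, y, z in units of 20 mm (1.0 is 20 mm), then the opening, from 0 (shut) to 1 (fully open). A call has 1 to 8 rows; each row shifts and turns the pose as measured when the row begins; what a row does not reach is not made up. A row lasts 1/10 s, in which the tool goes at most 50 mm and 8.59 degrees, less where a joint would pass 70% of its speed; a pose out of reach is approached as far as the arm can. A call with a number of a shift or a turn outside -1 to 1 is refused whole. A call with a gripper value outside its range is refused whole. The fingers move at their own pace and stop on an object; "squeeze" is the grip in N (left out, the last holds). Time passes only in rows, so rows that do not move let the fingers close. It gives the time, the measured TCP pose, the force and the opening at its end, in the units of the state.
- get_obs(): the state, without advancing time (a new reading comes with each control period).
- get_image(name): name is "side" or "top"; returns (picture, depth): 480x640x3 uint8, blue, green, red; 480x640 float32, m along the optical axis (not along the pixel's ray), 0 where there is no reading.
- get_calibration(name): a dict with "fx", "fy", "cx", "cy" (pixels), "position" and "orientation" of the camera in the world. Camera axes: x right, y down, z forward; pixel columns grow to the right and rows downward; lengths in m; the calibration is good to about 2 mm. A picture is of the moment at which its call begins. get_calibration takes no time and is no camera call.
- finish_job(): hands the job in, once; it reports no verdict.
Trained networks look in the newest picture that a camera, given by its name, has taken for a name from the list of things; names that differ only in an ending like _2 or _b are one class to them, and where a whole thing is asked for, a point or a joint stands for the part that bears it (a point fixed in the world has none). Each returns a list of dicts, best first, with "p" (0 to 1); they miss things now and then, are a little off and sometimes report something else, mostly with a low value. They report only what shows in the picture. A call takes as long as a camera call.
- look_for(camera, query): "centre" ([column, row] in pixels, amid what is visible of it).
- masks_of(camera, query): "region" (480x640 bool, what is visible of it) and "centre" ([column, row] in pixels, amid what is visible of it).
- tip_of(camera, query): "centre" ([column, row] in pixels: a listed point, or the origin of a listed thing).
The state is a dict: "t": time; "q": joint angles; "dq": joint speeds; "effort": joint torques, N m; "tool_pos": TCP position; "tool_rot": TCP orientation; "contact_force": force on the tool from outside, world axes, zero at the start; "wrist_torque": the same for the moment, N m; "opening": finger opening in m.
Only numpy, scipy, OpenCV 4.12 (cv2) and the standard library are available. Lean on these libraries where they do the work, as an engineer would, in place of code of your own. Each camera call takes 0.05 s, during which the arm holds its last target.

### The job

Slide the tailstock of the bench centres fully back to its stop, then lift the turned handle out of its V-rests and show its bore to the inspection camera: hold the handle level in the air with the open end of the brass ferrule right above the yellow line, at the height of the lens and pointing squarely into it. Finish while holding it there still in the gripper; do not touch the camera, its post or its base, and leave everything else where it is.

Things in the scene. Friction and masses are not known exactly. Their poses are not given: they have to be found in the camera images.
- stand: Fixed bench centres, white and steel: bed 100 mm wide (own x), 420 long (y -160 to 260), rails 50 high. Origin on the table below the handle; +y runs from headstock (block y -154 to -84, 136 high; stop disc to y -72) to tailstock. Two V-rests, 10 thick, at y -45 and +45, up to 108 high, carry the handle level along y, its axis 110 mm above the table; free finger room between them.
- tailstock (a joint): Travel of the white tailstock along the stand's +y, away from the handle, in m: 0 = fully in, its steel centre point 22 mm deep in the ferrule's bore; 0.060 = at its end stop, fully back. Slides stiffly (about 4 N), stays where it is left. Starts between 0 and 0.012.
- knob_top (a point): Centre of the top face of the tailstock's upright round black knob with a red band: 24 mm across, 47 tall, on the tailstock's 138 mm high casting; its top is 185 mm above the table. It travels with the tailstock, which is moved by it, pinched from above.
- handle: Turned round wooden chisel handle, 30 mm across, 150 long with its ferrule, 85 to 170 g. Origin on its axis midway between the V-rests, a good place to grip; +x along it to the ferrule, which points to the tailstock at the start. Brass ferrule 25 mm across, x 55 to 85, with a 15 mm bore 30 deep, open at x = 85; wooden butt at x = -65.
- ferrule_end (a point): Centre of the ferrule's open end, on the handle's axis, 85 mm from its origin; axes as the handle's.
- tail_end (a point): Middle of the handle's wooden butt end, 65 mm from its origin, on its axis; axes as the handle's.
- station: Fixed inspection station: grey base plate 260 x 120 x 12 mm, a steel post 312 high at own x = 110, and a camera (about 50 mm wide and high, black lens) clamped to it, lens front at x = 20, looking level along own -x. Origin on the table in the middle of the plate. A yellow line crosses the plate at x = -50, 70 mm in front of the lens.
- focus (a point): The point of sharp view: on the lens axis, straight above the yellow line, 70 mm in front of the lens. The camera is clamped at a different height each time, 170 to 250 mm above the table, and this point with it. Its x axis points level into the lens, z up.
- spare_ferrule: short loose brass tube, 25 mm across and 22 mm long, standing on top of the stand's white headstock block; bystander. Origin in the middle of its underside.
- wax_tin: small round jar with a steel cap, 60 mm across, 55 mm high; bystander. Origin in the middle of its underside.
- sanding_block: cork block 110 x 65 x 38 mm; bystander. Origin in the middle of its underside.
- blank: square dark-wood blank 40 x 160 x 40 mm (long along its y), lying; bystander. Origin in the middle of its underside.
- mallet: turned wooden mallet standing on its head, 90 mm across, 207 mm high; bystander. Origin in the middle of its underside.
- bowl: small turned wooden bowl, 130 mm across, 55 mm high; bystander. Origin in the middle of its underside.
- caliper: steel sliding caliper lying flat, 200 mm long along its y, 10 mm high; bystander. Origin in the middle of its underside.

How it is judged:
By the outcome, as a careful person would: the job done as asked, in the order asked, and still so for the second after the job is handed in, while the arm keeps its last pose, push and grip.
It also fails if it takes over 54 s, if anything falls off the work surface, if the arm or the gripper's body presses on something with over 40 N, if the wrist force passes 120 N, or if a joint passes its speed limit or range.

## Working session

There is one attempt and no reset: what is moved stays moved. The work goes in short steps, Python scripts to look and compute and a tool call to move; the robot and the scene stay as the last step left them, time stands still between calls to the robot, and variables do not carry over. Pictures are saved under pics/ and viewed, and the job is handed in when it is done.

Besides the shell and the picture viewer there is one more tool, called after "Emit:" by a JSON object that holds its "api" and its "payload". carry_out: Moves the arm, as the interface text tells. Shifts and turns lie within -1 to 1; 1 stands for 20 mm of shift or 0.1 rad of turn. Its arguments: {"type":"object","properties":{"increments":{"type":"array","items":{"type":"array"}},"squeeze":{"type":"number"}},"required":["increments"]}

```bash
ls; mkdir -p pics
python3 - <<'E'
from station import *
import cv2
o=get_obs();print({k:(o[k]) for k in o})
for n in("side","top"):
    im,d=get_image(n);cv2.imwrite(f"pics/{n}0.png",im);print(get_calibration(n))
E
```

```text
pics
{'t': 0.0, 'q': array([-1.41301294e+00,  5.33714458e-02,  1.61433222e+00,  1.03908527e-07,
        1.47600282e+00, -1.19022957e-01]), 'dq': array([-1.11228622e-05, -6.48113189e-04, -1.21707341e-03,  3.46549663e-04,
       -3.88322611e-05, -8.00471643e-04]), 'effort': array([-3.07502805e-04, -3.93684018e+01, -3.70172989e+01, -2.03419104e-04,
        7.01311394e-03,  1.14133258e-05]), 'tool_pos': array([ 0.17074596, -0.60093703,  0.40343077]), 'tool_rot': array([ 1.00435154,  1.32908645, -1.00191269]), 'contact_force': array([-0.13525788,  0.22753914, -0.47720384]), 'wrist_torque': array([0.01185889, 0.04723996, 0.05161274]), 'opening': 0.08559900589766986}
{'fx': 514.4958504105325, 'fy': 514.4958504105325, 'cx': 322.5245119450335, 'cy': 241.82846632366739, 'position': array([ 0.44168094, -0.78971574,  0.82300729]), 'orientation': array([-2.28628526,  0.10716297, -0.04504642])}
{'fx': 474.7892254335466, 'fy': 474.7892254335466, 'cx': 313.69614675861146, 'cy': 235.0852004643755, 'position': array([0.47815396, 0.00872879, 1.17688404]), 'orientation': array([-2.20031187,  2.17262911, -0.04519335])}
```

View pics/side0.png

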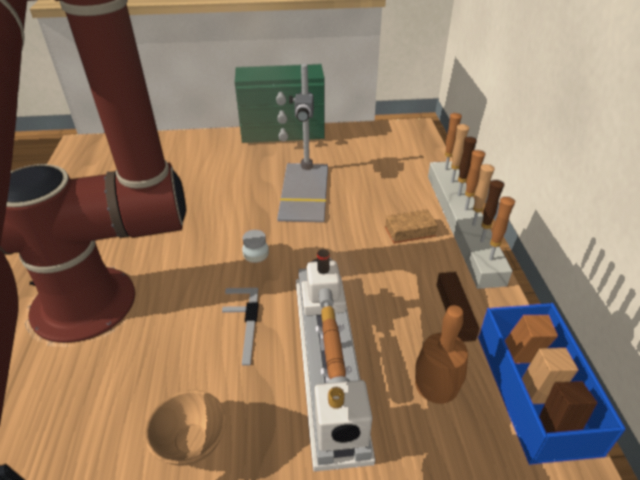

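View pics/top0.png

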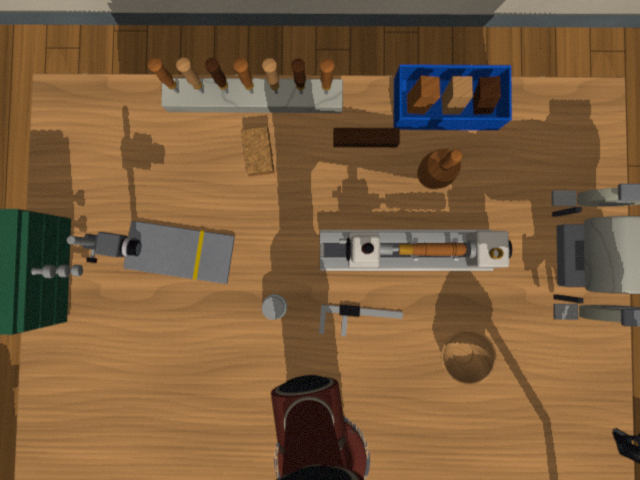

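The side view shows the stand at around (335,370), with the knob at (323,258). The station is at (305,190). In the top view, the knob is at (367,248), the handle lies along row 250, the yellow line is at (199,255) and the lens is at (133,247). Next I'll measure these points.

```bash
cat > h.py <<'E'
from station import *
import numpy as np, cv2
from scipy.spatial.transform import Rotation as R
def ray(cam,uv):
    c=get_calibration(cam);r=R.from_rotvec(c["orientation"]).as_matrix()
    return np.array(c["position"]), r@np.array([(uv[0]-c["cx"])/c["fx"],(uv[1]-c["cy"])/c["fy"],1.])
def at_z(cam,uv,z):
    p,d=ray(cam,uv);return p+d*(z-p[2])/d[2]
def proj(cam,P):
    c=get_calibration(cam);r=R.from_rotvec(c["orientation"]).as_matrix()
    q=(np.atleast_2d(P)-c["position"])@r
    return np.c_[q[:,0]/q[:,2]*c["fx"]+c["cx"],q[:,1]/q[:,2]*c["fy"]+c["cy"]]
def cloud(cam,depth):
    v,u=np.mgrid[0:480,0:640];c=get_calibration(cam);r=R.from_rotvec(c["orientation"]).as_matrix()
    q=np.stack([(u-c["cx"])/c["fx"]*depth,(v-c["cy"])/c["fy"]*depth,depth],-1)
    return q@r.T+c["position"]
def tri(a,b):
    pa,da=ray("top",a);pb,db=ray("side",b)
    A=np.c_[da,-db];s=np.linalg.lstsq(A,pb-pa,rcond=None)[0]
    x=pa+da*s[0];y=pb+db*s[1];return (x+y)/2,np.linalg.norm(x-y)
E
python3 - <<'E'
from h import *
np.set_printoptions(precision=4,suppress=True)
D={}
for n in("top","side"):
    im,d=get_image(n);D[n]=cloud(n,d);np.save(f"c_{n}.npy",D[n])
pts={}
for q in["knob_top","ferrule_end","tail_end","handle","focus","station","stand"]:
    for n in("top","side"):
        r=tip_of(n,q)[:2]
        for k in r:
            c=np.array(k["centre"]);u,v=np.round(c).astype(int)
            print(q,n,c,round(k["p"],2),"depthpt",D[n][min(v,479),min(u,639)])
        if r: pts[q,n]=r[0]["centre"]
    if (q,"top") in pts and (q,"side") in pts: print("  TRI",*tri(pts[q,"top"],pts[q,"side"]))
print(get_obs()["t"])
E
```

```text
knob_top top [366.8 248.5] 0.65 depthpt [ 0.5075 -0.0887  0.1837]
knob_top side [325.2 255.4] 0.85 depthpt [ 0.5084 -0.1014  0.1875]
  TRI [ 0.5083 -0.0892  0.1752] 0.0032598336756306688
ferrule_end top [398.3 254.3] 0.98 depthpt [ 0.4971 -0.1654  0.1099]
ferrule_end side [327.9 314. ] 0.78 depthpt [ 0.5054 -0.1878  0.1242]
ferrule_end side [256.9 251.2] 0.28 depthpt [0.3705 0.0991 0.0286]
  TRI [ 0.5019 -0.1678  0.1014] 0.010789959962836855
tail_end top [463.4 246.7] 0.61 depthpt [ 0.5141 -0.3062  0.124 ]
tail_end side [335.7 384.9] 0.89 depthpt [ 0.5021 -0.3427  0.1377]
tail_end side [301.6 129.5] 0.75 depthpt [0.5076 0.625  0.0438]
  TRI [ 0.5106 -0.3152  0.0958] 0.010431891273242412
handle top [436.1 247.8] 0.74 depthpt [ 0.5111 -0.2461  0.1267]
handle top [369.  248.7] 0.52 depthpt [ 0.5054 -0.0927  0.1852]
handle side [335.  344.4] 0.77 depthpt [ 0.5104 -0.2556  0.1255]
handle side [187.7 442. ] 0.35 depthpt [ 0.2561 -0.3451  0.0104]
  TRI [ 0.5116 -0.249   0.1157] 0.0005917028598495409
focus side [298.1 133.2] 0.92 depthpt [0.4947 0.6198 0.037 ]
focus side [334.9 380.7] 0.57 depthpt [ 0.5021 -0.33    0.1295]
station top [175.5 252.3] 0.86 depthpt [0.4967 0.3637 0.0129]
station side [304.1 194.8] 0.69 depthpt [0.4935 0.3295 0.0125]
  TRI [ 0.4962  0.375  -0.0197] 0.0005131222599697573
stand side [330.3 383.7] 0.92 depthpt [ 0.4933 -0.3387  0.1357]
0.9
```

```bash
python3 - <<'E'
from h import *
np.set_printoptions(precision=4,suppress=True)
T=np.load("c_top.npy");S=np.load("c_side.npy")
it=cv2.imread("pics/top0.png");isd=cv2.imread("pics/side0.png")
# handle in top: masks
for n,C in(("top",T),("side",S)):
    for q in("handle","knob_top","station","stand"):
        m=masks_of(n,q)
        if not m: print(n,q,"none");continue
        reg=m[0]["region"];P=C[reg];print(n,q,m[0]["p"],reg.sum(),"min",np.percentile(P,1,0),"max",np.percentile(P,99,0))
        np.save(f"m_{n}_{q}.npy",reg)
# yellow line
for n,im,C in(("top",it,T),("side",isd,S)):
    hsv=cv2.cvtColor(im,cv2.COLOR_BGR2HSV);P=C
    m=(hsv[...,0]>20)&(hsv[...,0]<35)&(hsv[...,1]>140)&(P[...,2]<0.03)&(P[...,1]>0.2)&(P[...,1]<.5)&(abs(P[...,0]-.5)<.12)
    v,u=np.nonzero(m)
    X=np.array([at_z(n,(a,b),.0125) for a,b in zip(u,v)])
    c=X.mean(0);w,V=np.linalg.eigh(np.cov((X-c)[:,:2].T));print(n,"yellow",m.sum(),c,"dir",V[:,1],"len",np.ptp((X-c)[:,:2]@V[:,1]))
    # plate top
    m=(abs(P[...,2]-.0125)<.005)&(hsv[...,1]<70)&(P[...,1]>.2)&(P[...,1]<.6)&(abs(P[...,0]-.5)<.12)
    v,u=np.nonzero(m);X=np.array([at_z(n,(a,b),.012)[:2] for a,b in zip(u,v)])
    r=cv2.minAreaRect((X*1000).astype(np.float32));print(n,"plate",m.sum(),r)
    print(n,"high", (lambda Q:(len(Q),np.percentile(Q,[2,50,98],axis=0)))(P[(P[...,2]>.14)&(P[...,1]>.3)&(P[...,1]<.56)&(abs(P[...,0]-.5)<.15)]))
E
python3 -c "
import cv2
a=cv2.imread('pics/top0.png');b=cv2.imread('pics/side0.png')
import numpy as np
A=cv2.resize(a[200:300,60:260],None,fx=4,fy=4,interpolation=3)
cv2.imwrite('pics/zt.png',A)
cv2.imwrite('pics/zs.png',cv2.resize(b[50:230,220:380],None,fx=3.3,fy=3.3,interpolation=3))"
```

```text
top handle 0.56 852 min [ 0.4952 -0.3123  0.0504] max [ 0.5259 -0.1658  0.1287]
top knob_top 0.56 1350 min [ 0.4667 -0.1596  0.0772] max [ 0.5452 -0.0371  0.188 ]
top station 0.65 6257 min [0.4295 0.229  0.0069] max [0.5626 0.4859 0.3124]
top stand 0.68 6585 min [ 0.4605 -0.401   0.0174] max [0.5577 0.0071 0.1861]
side handle 0.6 1178 min [ 0.4927 -0.3137  0.0522] max [ 0.5215 -0.1676  0.1282]
side knob_top 0.67 2092 min [ 0.4652 -0.1564  0.0514] max [ 0.5453 -0.0259  0.1869]
side station 0.64 3519 min [0.4271 0.2243 0.0059] max [0.5598 0.4803 0.3098]
side stand 0.95 10097 min [ 0.456  -0.4119  0.0027] max [ 0.5564 -0.0122  0.1853]
top yellow 198 [0.4919 0.3095 0.0125] dir [-0.9912  0.1326] len 0.11934530966386328Traceback (most recent call last):
  File "<stdin>", line 21, in <module>
  File "h.py", line 8, in at_z
    p,d=ray(cam,uv);return p+d*(z-p[2])/d[2]
        ~~~^^^^^^^^
  File "h.py", line 5, in ray
    c=get_calibration(cam);r=R.from_rotvec(c["orientation"]).as_matrix()
ValueError: time passes only in moves, steps and waits
```

View pics/zt.png

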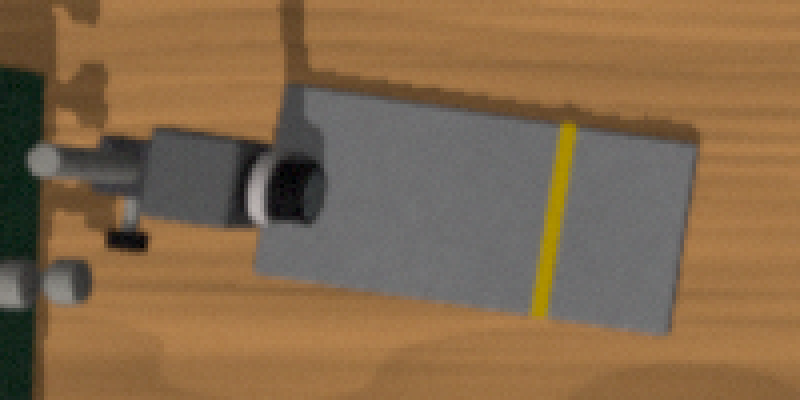

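View pics/zs.png

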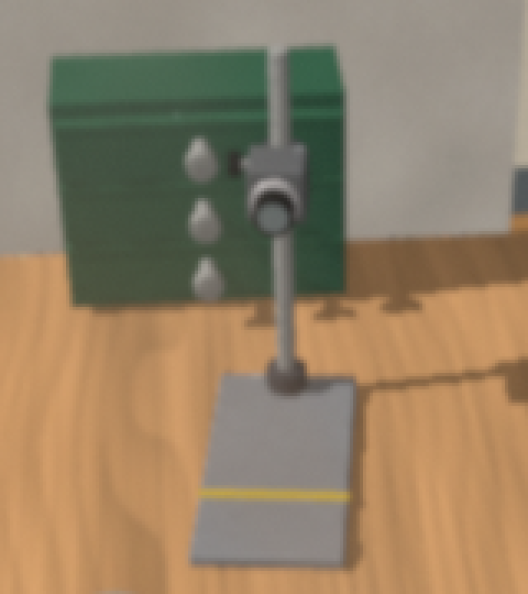

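The top zoom shows the plate turned about 7.6° and the lens pointing right. The side zoom shows the lens glass at about (273,213), which is full-image (302.7,114.5).

```bash
python3 - <<'E'
s=open('h.py').read().replace("def ray","_c={}\n_g=get_calibration\ndef get_calibration(n):\n    if n not in _c:_c[n]=_g(n)\n    return _c[n]\ndef ray",1)
open('h.py','w').write(s)
E
cat > m.py <<'E'
from h import *
np.set_printoptions(precision=4,suppress=True)
T=np.load("c_top.npy");S=np.load("c_side.npy")
it=cv2.imread("pics/top0.png");isd=cv2.imread("pics/side0.png")
for n,im,P in(("top",it,T),("side",isd,S)):
    hsv=cv2.cvtColor(im,cv2.COLOR_BGR2HSV)
    m=(hsv[...,0]>20)&(hsv[...,0]<35)&(hsv[...,1]>(140 if n=="top" else 110))&(P[...,2]<0.03)&(P[...,1]>0.27)&(P[...,1]<.35)&(abs(P[...,0]-.5)<.12)
    if n=="side":
        reg=np.load("m_side_station.npy");m&=reg
    v,u=np.nonzero(m);X=np.array([at_z(n,(a,b),.0125) for a,b in zip(u,v)])
    c=X.mean(0);w,V=np.linalg.eigh(np.cov((X-c)[:,:2].T));print(n,"yellow",m.sum(),c,"dir",V[:,1],"len",np.ptp((X-c)[:,:2]@V[:,1]))
    reg=np.load(f"m_{n}_station.npy")
    m=(abs(P[...,2]-.0125)<.006)&reg
    v,u=np.nonzero(m);X=np.array([at_z(n,(a,b),.012)[:2] for a,b in zip(u,v)])
    print(n,"plate",m.sum(),cv2.minAreaRect((X*1000).astype(np.float32)))
    Q=P[(P[...,2]>.13)&reg];print(len(Q),np.percentile(Q,[2,50,98],axis=0))
    Q=P[reg]; f=np.array([.491,.310]);ax=np.array([.13,.9915]);lat=np.array([.9915,-.13])
    s=(Q[:,:2]-f)@ax; l=(Q[:,:2]-f)@lat
    k=(s>.05)&(s<.13)&(Q[:,2]>.1)
    print("s,l,z"); 
    for lo in np.arange(.05,.15,.01):
        kk=(s>=lo)&(s<lo+.01)&(Q[:,2]>.1)
        if kk.sum()>3: print(round(lo,2),kk.sum(),np.percentile(l[kk],[3,97]),np.percentile(Q[kk,2],[3,50,97]))
    # handle
    reg=np.load(f"m_{n}_handle.npy");Q=P[reg];Q=Q[(Q[:,2]>.1)]
    c=Q.mean(0);w,V=np.linalg.eigh(np.cov((Q-c).T));print(n,"handle",len(Q),c,V[:,2],np.percentile(Q[:,1],[1,99]))
    for y in np.arange(-.32,-.16,.015):
        k=abs(Q[:,1]-y)<.0075
        if k.sum()>4: print(round(y,3),np.percentile(Q[k,0],[3,97]),np.median(Q[k,0]),Q[k,2].max())
    reg=np.load(f"m_{n}_knob_top.npy");Q=P[reg&(abs(P[...,2]-.185)<.006)];print("knob",len(Q),Q.mean(0),np.percentile(Q,[2,98],axis=0))
    reg=np.load(f"m_{n}_stand.npy")|np.load(f"m_{n}_knob_top.npy");m=reg&(P[...,2]<.06)&(P[...,2]>.042);Q=P[m];c=Q.mean(0)
    print("stand",cv2.minAreaRect((Q[:,:2]*1000).astype(np.float32)))
E
python3 m.py
```

```text
top yellow 198 [0.4919 0.3095 0.0125] dir [-0.9912  0.1326] len 0.11934530966386328
top plate 4805 ((501.2852783203125, 393.8660888671875), (332.3636779785156, 119.86072540283203), 82.19486999511719)
1359 [[0.475  0.0087 0.2138]
 [0.5053 0.4303 0.2396]
 [0.5271 0.4773 1.1769]]
s,l,z
0.06 69 [-0.0139  0.0127] [0.2073 0.2213 0.2348]
0.07 84 [-0.015   0.0142] [0.2193 0.232  0.2361]
0.08 100 [-0.0167  0.0161] [0.2206 0.2321 0.2381]
0.09 75 [-0.0173  0.0174] [0.2229 0.2333 0.2397]
0.1 195 [-0.0229  0.0212] [0.2082 0.239  0.245 ]
0.11 113 [-0.0218  0.0211] [0.2388 0.2418 0.2449]
0.12 118 [-0.0212  0.0216] [0.2384 0.2416 0.2448]
0.13 117 [-0.0215  0.021 ] [0.2376 0.2418 0.2455]
0.14 64 [-0.024   0.0197] [0.2321 0.2412 0.2436]
top handle 833 [ 0.5088 -0.2392  0.1242] [-0.0312  0.4651  0.8847] [-0.3092 -0.1658]
-0.305 [0.4965 0.5232] 0.5096349460930467 0.12748835964450977
-0.29 [0.4963 0.5257] 0.5094960486717008 0.12804223570392104
-0.275 [0.4962 0.5229] 0.5093263783571537 0.1295164457198783
-0.26 [0.4959 0.5226] 0.5090330749636658 0.128968152908296
-0.245 [0.4958 0.5224] 0.5088693579954657 0
[... 1495 characters left out ...]
.12835673604266395
-0.275 [0.4933 0.5205] 0.5059977544905855 0.12856187108542771
-0.26 [0.4933 0.5208] 0.5060431265709082 0.12924671806603016
-0.245 [0.493  0.5205] 0.5049923968236241 0.12792580330159886
-0.23 [0.4927 0.5202] 0.5061340613503849 0.12883517513468
-0.215 [0.4941 0.5193] 0.5053414467461557 0.12887533049143662
-0.2 [0.4955 0.5195] 0.5073687527780698 0.12647434331447516
-0.185 [0.4946 0.5173] 0.5047282698361586 0.12621684101259234
-0.17 [0.4942 0.5168] 0.5037057453435924 0.126174602532114
knob 110 [ 0.5052 -0.0951  0.1851] [[ 0.4943 -0.1038  0.1797]
 [ 0.5164 -0.0832  0.1882]]
stand ((506.54638671875, -199.8186492919922), (86.24263000488281, 422.4229431152344), 0.6989567279815674)
```

```bash
cat > st.py <<'E'
from h import *
import sys
np.set_printoptions(precision=4,suppress=True)
def turn(heading_deg):
    o=get_obs();M=R.from_rotvec(o["tool_rot"]).as_matrix()
    h=np.radians(heading_deg);out=[]
    for s in(1,-1):
        x=np.array([0,0,-1.]);z=s*np.array([np.sin(h),-np.cos(h),0]);y=np.cross(z,x)
        out.append((R.from_matrix(np.c_[x,y,z])*R.from_matrix(M).inv()).as_rotvec()/.1)
    return out
if __name__=="__main__":
    o=get_obs();print(o["t"],o["q"],o["tool_pos"],o["opening"],o["contact_force"]);print(R.from_rotvec(o["tool_rot"]).as_matrix())
    for t in turn(float(sys.argv[1])): print("turn units",t)
    if len(sys.argv)>2: print("shift units",(np.array([float(a) for a in sys.argv[2:5]])-o["tool_pos"])/.02)
E
python3 st.py 90.7 .5072 -.0915 .39
```

```text
1.3 [-1.413   0.0527  1.6129  0.      1.476  -0.119 ] [ 0.1708 -0.6012  0.4047] 0.08535583118546705 [0.5929 0.5019 0.4031]
[[ 0.      0.9619  0.2733]
 [ 0.      0.2733 -0.9619]
 [-1.      0.      0.    ]]
turn units [-0.      0.     13.0624]
turn units [  0.       0.     -18.3536]
shift units [16.8209 25.4849 -0.736 ]
```

Emit:
{"api": "carry_out", "payload": {"increments": [[[0, 0, 0.5], [0.65, 0.98, 0], 1], [[0, 0, 0.5], [0.65, 0.98, 0], 1], [[0, 0, 0.5], [0.65, 0.98, 0], 1], [[0, 0, 0.5], [0.65, 0.98, 0], 1], [[0, 0, 0.5], [0.65, 0.98, 0], 1], [[0, 0, 0.5], [0.65, 0.98, 0], 1], [[0, 0, 0.5], [0.65, 0.98, 0], 1], [[0, 0, 0.5], [0.65, 0.98, 0], 1]]}}

```text
t: 2.1
tool_pos: [0.2761, -0.4404, 0.4047]
tool_rot: [0.688, 1.458, -0.69]
contact_force: [0.7, -0.2, 0.5]
opening: 0.0853
```

Emit:
{"api": "carry_out", "payload": {"increments": [[[0, 0, 0.5], [0.65, 0.98, 0], 1], [[0, 0, 0.5], [0.65, 0.98, 0], 1], [[0, 0, 0.5], [0.65, 0.98, 0], 1], [[0, 0, 0.5], [0.65, 0.98, 0], 1], [[0, 0, 0.5], [0.65, 0.98, 0], 1], [[0, 0, 0.5], [0.65, 0.98, 0], 1], [[0, 0, 0.5], [0.65, 0.98, 0], 1], [[0, 0, 0.5], [0.65, 0.98, 0], 1]]}}

```text
t: 2.9
tool_pos: [0.3833, -0.2763, 0.406]
tool_rot: [0.364, 1.535, -0.368]
contact_force: [0.3, -0.6, 0.0]
opening: 0.0851
```

```bash
python3 st.py 90.7 .5072 -.0915 .39
```

```text
2.9 [-0.7824 -0.3283  1.9548  0.0003  1.5103 -0.3156] [ 0.3833 -0.2763  0.406 ] 0.08512741331502874 [ 0.3083 -0.5938  0.0074]
[[ 0.0036  0.45    0.893 ]
 [-0.0032  0.893  -0.45  ]
 [-1.     -0.0012  0.0046]]
turn units [0.0227 0.0425 4.7894]
turn units [  0.0576  -0.0308 -26.6264]
shift units [ 6.1948  9.2412 -0.8004]
```

Emit:
{"api": "carry_out", "payload": {"increments": [[[0, 0, 0.5], [0.62, 0.93, 0], 1], [[0, 0, 0.5], [0.62, 0.93, 0], 1], [[0, 0, 0.5], [0.62, 0.93, 0], 1], [[0, 0, 0.5], [0.62, 0.93, 0], 1], [[0, 0, 0.5], [0.62, 0.93, 0], 1], [[0, 0, 0.5], [0.62, 0.93, 0], 1], [[0, 0, 0.5], [0.62, 0.93, 0], 1], [[0, 0, 0.5], [0.62, 0.93, 0], 1]]}}

```text
t: 3.7
tool_pos: [0.4857, -0.1202, 0.4075]
tool_rot: [0.036, 1.562, -0.041]
contact_force: [0.2, 0.2, -0.3]
opening: 0.0852
```

Emit:
{"api": "carry_out", "payload": {"increments": [[[0, 0, 0.5], [0.62, 0.93, 0], 1], [[0, 0, 0.2], [0.6, 0.9, -0.2], 1], [[0, 0, 0], [0, 0, -0.4], 1], [[0, 0, 0], [0, 0, 0], 1]]}}

```text
t: 4.1
tool_pos: [0.5117, -0.0801, 0.3955]
tool_rot: [-0.024, 1.561, 0.02]
contact_force: [-0.1, -0.1, -0.5]
opening: 0.0853
```

```bash
python3 st.py 90.7 .5065 -.0915 .322
python3 - <<'E'
from h import *
for n in("side","top"):
    im,d=get_image(n);cv2.imwrite(f"pics/{n}1.png",im)
E
```

```text
4.1 [-0.2991 -0.2039  1.8711  0.0002  1.4646 -0.3274] [ 0.5117 -0.0801  0.3955] 0.08529302599913448 [-0.1101 -0.0599 -0.4909]
[[ 0.0095 -0.0282  0.9996]
 [-0.0027  0.9996  0.0283]
 [-1.     -0.003   0.0094]]
turn units [ 0.0278  0.0943 -0.1604]
turn units [-0.1474  0.0434 31.2551]
shift units [-0.2592 -0.57   -3.676 ]
```

View pics/side1.png

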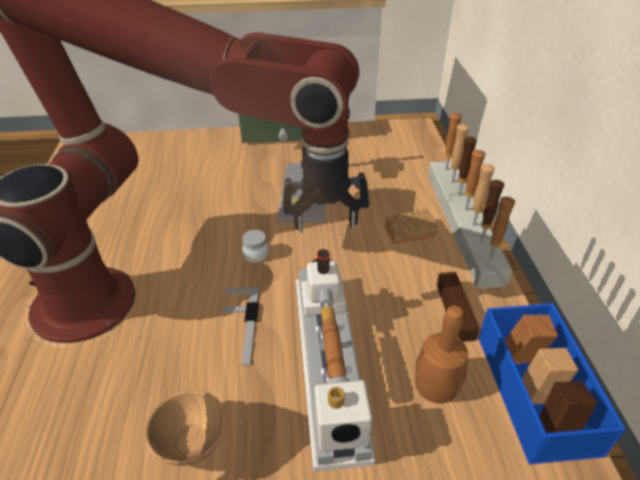

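The gripper is above the knob at (323,258), with the jaws either side of it along x. I'll correct the offset and go down.

Emit:
{"api": "carry_out", "payload": {"increments": [[[0, 0.1, -0.16], [-0.26, -0.57, -0.3], 1], [[0, 0, 0], [0, 0, -0.6], 1], [[0, 0, 0], [0, 0, -0.7], 1], [[0, 0, 0], [0, 0, -0.7], 1], [[0, 0, 0], [0, 0, 0], 1]]}}

```text
t: 4.7
tool_pos: [0.5044, -0.0956, 0.3467]
tool_rot: [-0.006, 1.571, 0.001]
contact_force: [0.6, 0.1, -0.8]
opening: 0.0854
```

```bash
python3 st.py 90.7 .5065 -.0915 .322
python3 - <<'E'
from h import *
for n in("side",):
    im,d=get_image(n);cv2.imwrite(f"pics/{n}2.png",cv2.resize(im[150:300,230:430],None,fx=4,fy=4))
E
```

```text
4.7 [-0.3316 -0.1754  1.9292 -0.0036  1.3865 -0.3355] [ 0.5044 -0.0956  0.3467] 0.085360645050921 [ 0.5785  0.1297 -0.8213]
[[ 0.0001 -0.0045  1.    ]
 [-0.0038  1.      0.0045]
 [-1.     -0.0038  0.    ]]
turn units [0.0379 0.0007 0.0774]
turn units [  0.0012  -0.0593 -31.3384]
shift units [ 0.1063  0.2056 -1.2332]
```

View pics/side2.png

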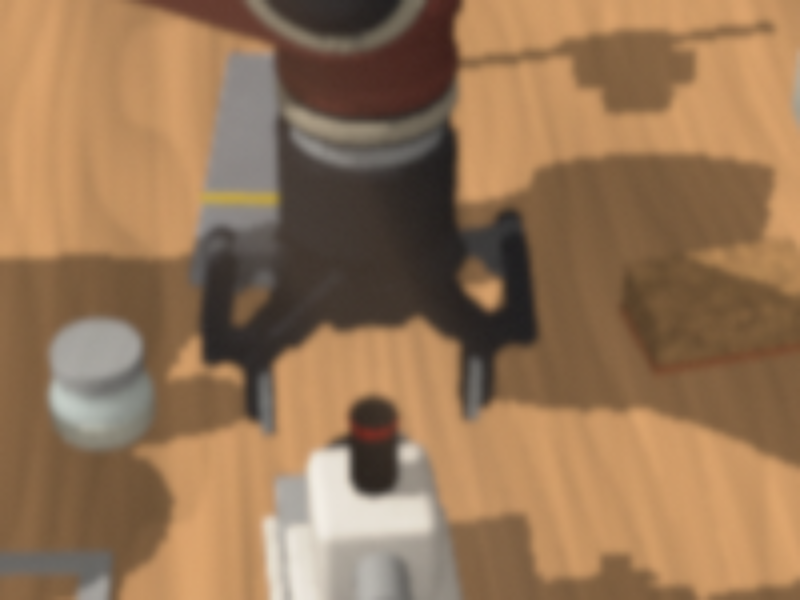

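The knob sits at column 373 of the crop, midway between the pads at 265 and 475. I'll lower the rest of the way and pinch.

Emit:
{"api": "carry_out", "payload": {"increments": [[[0.04, 0, 0.08], [0.1, 0.2, -0.6], 1], [[0, 0, 0], [0, 0, -0.6], 1], [[0, 0, 0], [0, 0, -0.05], 1], [[0, 0, 0], [0, 0, 0], 0], [[0, 0, 0], [0, 0, 0], 0], [[0, 0, 0], [0, 0, 0], 0], [[0, 0, 0], [0, 0, 0], 0]], "squeeze": 50}}

```text
t: 5.45
tool_pos: [0.5076, -0.0909, 0.3217]
tool_rot: [-0.012, 1.567, 0.011]
contact_force: [-0.6, -0.4, -0.3]
opening: 0.0285
```

Emit:
{"api": "carry_out", "payload": {"increments": [[[0, 0, 0], [0, 0, 0], 0], [[0, 0, 0], [0, 0, 0], 0], [[0, 0, 0], [0, 0, 0], 0]]}}

```text
t: 5.75
tool_pos: [0.507, -0.0909, 0.3221]
tool_rot: [-0.012, 1.57, 0.011]
contact_force: [-0.2, 0.0, -1.3]
opening: 0.0226
```

```bash
python3 st.py 90.7 .5065 -.0915 .322
```

```text
5.75 [-0.3219 -0.1475  1.9472 -0.0002  1.3409 -0.3363] [ 0.507  -0.0909  0.3221] 0.02256550560374207 [-0.1682  0.0114 -1.2979]
[[ 0.0009 -0.0145  0.9999]
 [-0.0005  0.9999  0.0145]
 [-1.     -0.0005  0.0009]]
turn units [ 0.0051  0.0093 -0.0224]
turn units [-0.0146  0.0081 31.3935]
shift units [-0.0259 -0.0304 -0.0041]
```

The knob is gripped, with an opening of about 23 mm. Now I'll pull back along the stand.

Emit:
{"api": "carry_out", "payload": {"increments": [[[0, 0, 0], [0, 0.3, 0], 0], [[0, 0, 0], [0, 0.4, 0], 0], [[0, 0, 0], [-0.01, 0.4, 0], 0], [[0, 0, 0], [-0.01, 0.4, 0], 0], [[0, 0, 0], [0, 0.4, 0], 0]]}}

```text
t: 6.25
tool_pos: [0.5065, -0.0526, 0.3221]
tool_rot: [-0.016, 1.569, 0.004]
contact_force: [-0.3, -5.3, 0.0]
opening: 0.0229
```

```bash
python3 st.py 90.7 .5063 -.0315 .322
```

```text
6.25 [-0.2483 -0.1627  1.9606 -0.0068  1.3406 -0.2594] [ 0.5065 -0.0526  0.3221] 0.02285548238796628 [-0.2623 -5.2749  0.0173]
[[ 0.0013 -0.0126  0.9999]
 [-0.0072  0.9999  0.0126]
 [-1.     -0.0072  0.0012]]
turn units [ 0.0718  0.0133 -0.0037]
turn units [-0.0209  0.1127 31.412 ]
shift units [-0.0118  1.0561 -0.0049]
```

Emit:
{"api": "carry_out", "payload": {"increments": [[[0.05, 0, 0], [0, 0.3, 0], 0], [[0, 0, 0], [0, 0.2, 0], 0]]}}

```text
t: 6.45
tool_pos: [0.5064, -0.041, 0.3221]
tool_rot: [-0.013, 1.57, 0.009]
contact_force: [-0.3, -4.1, -0.1]
opening: 0.0227
```

Emit:
{"api": "carry_out", "payload": {"increments": [[[0, 0, 0], [0, 0.15, 0], 0], [[0, 0, 0], [0, 0.15, 0], 0]]}}

```text
t: 6.65
tool_pos: [0.5064, -0.0342, 0.322]
tool_rot: [-0.013, 1.57, 0.009]
contact_force: [-0.4, -3.4, -0.9]
opening: 0.0225
```

Emit:
{"api": "carry_out", "payload": {"increments": [[[0, 0, 0], [0, 0.15, 0], 0], [[0, 0, 0], [0, 0.15, 0], 0]]}}

```text
t: 6.85
tool_pos: [0.5064, -0.0313, 0.322]
tool_rot: [-0.025, 1.57, -0.004]
contact_force: [-0.8, -18.6, -2.6]
opening: 0.0231
```

Emit:
{"api": "carry_out", "payload": {"increments": [[[0.1, 0, 0], [0, 0.15, 0], 0], [[0, 0, 0], [0, 0.15, 0], 0]]}}

```text
t: 7.05
tool_pos: [0.5064, -0.03, 0.3221]
tool_rot: [-0.03, 1.57, -0.012]
contact_force: [-0.7, -12.0, -2.4]
opening: 0.0231
```

Emit:
{"api": "carry_out", "payload": {"increments": [[[0, 0, 0], [0, 0.1, 0], 0], [[0, 0, 0], [0, 0, 0], 0]]}}

```text
t: 7.25
tool_pos: [0.5064, -0.0296, 0.322]
tool_rot: [-0.03, 1.571, -0.016]
contact_force: [-0.3, -0.7, -0.3]
opening: 0.0229
```

```bash
python3 st.py 90.7 .5063 -.0315 .322
```

```text
7.25 [-0.199  -0.1676  1.9651 -0.0296  1.338  -0.2013] [ 0.5064 -0.0296  0.322 ] 0.02286642879881755 [-0.3269 -0.7423 -0.315 ]
[[ 0.0003 -0.009   1.    ]
 [-0.0294  0.9995  0.009 ]
 [-0.9996 -0.0294  0.    ]]
turn units [0.2942 0.0034 0.0321]
turn units [  0.0053  -0.4616 -31.3804]
shift units [-0.0073 -0.0962 -0.0004]
```

The force rose to 18 N, well above the 4 N of sliding, so this should be the stop. The tool has tilted slightly, so I'll straighten it while pressing to confirm the tailstock is seated.

Emit:
{"api": "carry_out", "payload": {"increments": [[[0.2, 0, 0], [0, 0, 0], 0], [[0.15, 0, 0], [0, 0, 0], 0]]}}

```text
t: 7.45
tool_pos: [0.5065, -0.0328, 0.3221]
tool_rot: [-0.013, 1.571, 0.001]
contact_force: [-0.7, -11.0, -3.0]
opening: 0.0226
```

```bash
python3 st.py 90.7 .5063 -.0315 .322
```

```text
7.45 [-0.2099 -0.1668  1.9642 -0.0076  1.3424 -0.2167] [ 0.5065 -0.0328  0.3221] 0.022564286439689312 [ -0.7337 -11.0359  -2.9963]
[[ 0.0002 -0.0085  1.    ]
 [-0.0076  0.9999  0.0085]
 [-1.     -0.0076  0.0001]]
turn units [0.0762 0.0019 0.0372]
turn units [  0.003   -0.1196 -31.3785]
shift units [-0.0088  0.0669 -0.0038]
```

The grasp point stayed at y = -0.034 under an 11 N push, so the tailstock is on its stop. I'll relax the push, release and rise.

Emit:
{"api": "carry_out", "payload": {"increments": [[[0, 0, 0], [0, 0, 0], 0], [[0, 0, 0], [0, 0, 0], 0], [[0, 0, 0], [0, 0, 0], 1], [[0, 0, 0], [0, 0, 0], 1], [[0, 0, 0], [0, 0, 0], 1], [[0, 0, 0], [0, 0, 0], 1], [[0, 0, 0], [0, 0, 0], 1], [[0, 0, 0], [0, 0, 0.4], 1]]}}

```text
t: 8.25
tool_pos: [0.5066, -0.0307, 0.3302]
tool_rot: [-0.008, 1.57, 0.007]
contact_force: [-0.0, -0.0, -0.6]
opening: 0.0855
```

Emit:
{"api": "carry_out", "payload": {"increments": [[[0, 0, 0], [0, 0, 1], 1], [[0, 0, 0], [0, 0, 1], 1], [[0, 0, 0], [0, 0, 1], 1], [[0, 0, 0], [0, 0, 0.4], 1], [[0, 0, 0], [0, 0, 0], 1]]}}

```text
t: 8.75
tool_pos: [0.5065, -0.0305, 0.4037]
tool_rot: [-0.008, 1.567, 0.007]
contact_force: [-0.4, 1.0, 0.3]
opening: 0.0853
```

```bash
python3 st.py 90.7 .507 -.249 .390;python3 - <<'E'
from h import *
np.set_printoptions(precision=4,suppress=True)
for n in("side","top"):
    im,d=get_image(n);cv2.imwrite(f"pics/{n}3.png",im);C=cloud(n,d)
    m=masks_of(n,"handle")
    if m:
        Q=C[m[0]["region"]];Q=Q[(Q[:,2]>.1)&(Q[:,2]<.14)];print(n,m[0]["p"],np.percentile(Q,[1,50,99],axis=0))
    m=masks_of(n,"knob_top")
    if m:
        Q=C[m[0]["region"]];k=Q[abs(Q[:,2]-.185)<.006];print("knob",m[0]["p"],np.percentile(k,[2,50,98],axis=0) if len(k) else 0)
E
```

```text
8.75 [-0.207  -0.2342  1.8831  0.0004  1.4894 -0.2163] [ 0.5065 -0.0305  0.4037] 0.08528172937446384 [-0.4126  1.0321  0.2874]
[[ 0.0034 -0.0092  1.    ]
 [-0.0003  1.      0.0092]
 [-1.     -0.0003  0.0034]]
turn units [0.0031 0.0337 0.0299]
turn units [  0.0528  -0.0048 -31.386 ]
shift units [  0.0244 -10.9236  -0.685 ]
side 0.58 [[ 0.4929 -0.3131  0.1108]
 [ 0.5058 -0.2533  0.123 ]
 [ 0.5215 -0.1687  0.1278]]
knob 0.72 [[ 0.4934 -0.0479  0.1798]
 [ 0.5042 -0.0385  0.1857]
 [ 0.5143 -0.025   0.1888]]
top 0.6 [[ 0.4963 -0.307   0.1123]
 [ 0.5089 -0.2394  0.1229]
 [ 0.523  -0.166   0.1284]]
knob 0.49 0
```

View pics/side3.png

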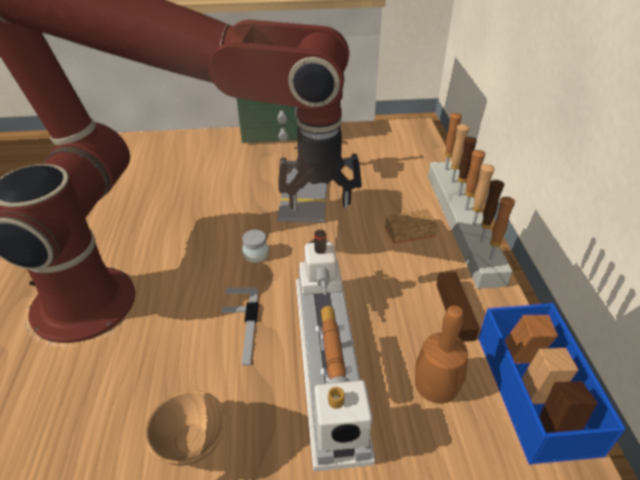

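The tailstock is back (knob at (320,238)), with its centre clear of the ferrule, and the handle still lies in its rests. Next I'll move over the handle.

Emit:
{"api": "carry_out", "payload": {"increments": [[[0, 0, 0], [0, -0.98, 0], 1], [[0, 0, 0], [0, -0.98, 0], 1], [[0, 0, 0], [0, -0.98, 0], 1], [[0, 0, 0], [0, -0.98, 0], 1], [[0, 0, 0], [0, -0.98, 0], 1], [[0, 0, 0], [0, -0.98, 0], 1], [[0, 0, 0], [0, -0.98, 0], 1], [[0, 0, 0], [0, -0.98, 0], 1]]}}

```text
t: 9.85
tool_pos: [0.5045, -0.1905, 0.3926]
tool_rot: [-0.006, 1.584, 0.016]
contact_force: [0.1, -0.0, 0.3]
opening: 0.0855
```

Emit:
{"api": "carry_out", "payload": {"increments": [[[0, 0, 0], [0, -0.9, -0.3], 1], [[0, 0, 0], [0, -0.9, -0.7], 1], [[0, 0, 0], [0, -0.7, -0.8], 1], [[0, 0, 0], [0, -0.2, -0.8], 1], [[0, 0, 0], [0, 0, -0.5], 1], [[0, 0, 0], [0, 0, 0], 1]]}}

```text
t: 10.45
tool_pos: [0.5029, -0.2494, 0.3215]
tool_rot: [-0.0, 1.59, 0.017]
contact_force: [-0.2, -0.5, -0.1]
opening: 0.0856
```

```bash
python3 st.py 90.7 .507 -.249 .266
```

```text
10.45 [-0.5925 -0.0266  1.8351 -0.0024  1.3552 -0.6026] [ 0.5029 -0.2494  0.3215] 0.08555226397284595 [-0.2255 -0.5076 -0.095 ]
[[-0.0197 -0.0105  0.9998]
 [ 0.0104  0.9999  0.0107]
 [-0.9998  0.0106 -0.0196]]
turn units [-0.104  -0.1972  0.0163]
turn units [ -0.3096   0.1633 -31.3977]
shift units [ 0.2027  0.0224 -2.777 ]
```

Emit:
{"api": "carry_out", "payload": {"increments": [[[-0.1, -0.2, 0], [0.2, 0, -0.3], 1], [[0, 0, 0], [0, 0, 0], 1]]}}

```text
t: 10.65
tool_pos: [0.5069, -0.2489, 0.3145]
tool_rot: [-0.008, 1.571, 0.01]
contact_force: [0.1, 0.3, -0.0]
opening: 0.0853
```

```bash
python3 st.py 90.7 .507 -.249 .266
python3 - <<'E'
from h import *
im,d=get_image("side");cv2.imwrite("pics/side4.png",cv2.resize(im[230:420,230:430],None,fx=3,fy=3))
E
```

```text
10.65 [-0.5884 -0.017   1.838   0.0007  1.3219 -0.5998] [ 0.5069 -0.2489  0.3145] 0.0852516551721445 [ 0.0529  0.3363 -0.0018]
[[-0.0006 -0.0112  0.9999]
 [ 0.0013  0.9999  0.0112]
 [-1.      0.0013 -0.0006]]
turn units [-0.0127 -0.0064  0.0099]
turn units [ -0.01    0.02  -31.406]
shift units [ 0.0038 -0.0032 -2.4269]
```

View pics/side4.png

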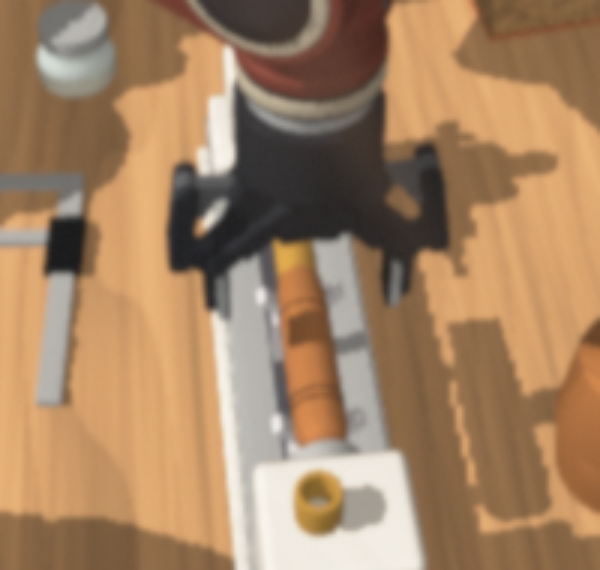

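The open jaws straddle the handle (columns 215 and 395, with the handle between at about 305). I'll go down and close.

Emit:
{"api": "carry_out", "payload": {"increments": [[[0, 0, 0], [0, 0, -0.7], 1], [[0, 0, 0], [0, 0, -0.7], 1], [[0, 0, 0], [0, 0, -0.6], 1], [[0, 0, 0], [0, 0, -0.4], 1], [[0, 0, 0], [0, 0, 0], 1]]}}

```text
t: 11.2
tool_pos: [0.507, -0.2483, 0.2644]
tool_rot: [-0.01, 1.57, 0.01]
contact_force: [0.2, 0.7, -0.9]
opening: 0.0854
```

```bash
python3 st.py 90.7 .507 -.249 .266
```

```text
11.2 [-0.5874  0.0388  1.872   0.0005  1.2306 -0.6   ] [ 0.507  -0.2483  0.2644] 0.08537850778318799 [ 0.2169  0.6587 -0.93  ]
[[ 0.0004 -0.0125  0.9999]
 [ 0.0003  0.9999  0.0125]
 [-1.      0.0003  0.0004]]
turn units [-0.0027  0.0037 -0.0025]
turn units [-0.0058 -0.0042 31.4134]
shift units [ 0.0014 -0.0336  0.0823]
```

Emit:
{"api": "carry_out", "payload": {"increments": [[[0, 0, 0], [0, 0, 0], 0], [[0, 0, 0], [0, 0, 0], 0], [[0, 0, 0], [0, 0, 0], 0], [[0, 0, 0], [0, 0, 0], 0], [[0, 0, 0], [0, 0, 0], 0], [[0, 0, 0], [0, 0, 0], 0], [[0, 0, 0], [0, 0, 0], 0], [[0, 0, 0], [0, 0, 0], 0]], "squeeze": 70}}

```text
t: 12.0
tool_pos: [0.5079, -0.2486, 0.266]
tool_rot: [-0.011, 1.566, 0.009]
contact_force: [-0.5, 0.1, -1.5]
opening: 0.0282
```

```bash
python3 st.py 90.7 .507 -.249 .266
```

```text
12.0 [-0.5871  0.0379  1.87    0.0017  1.2293 -0.6   ] [ 0.5079 -0.2486  0.266 ] 0.02818180515671204 [-0.5155  0.1189 -1.4712]
[[ 0.0046 -0.0123  0.9999]
 [-0.0011  0.9999  0.0123]
 [-1.     -0.0012  0.0045]]
turn units [ 0.0111  0.0456 -0.0012]
turn units [-0.0716  0.0175 31.4146]
shift units [-0.0438 -0.0198  0.0009]
```

The handle is held. Now I'll lift it.

Emit:
{"api": "carry_out", "payload": {"increments": [[[0, 0, 0], [0, 0, 0.4], 0], [[0, 0, 0], [0, 0, 0.8], 0], [[0, 0, 0], [0, 0, 1], 0], [[0, 0, 0], [0, 0, 1], 0], [[0, 0, 0], [0, 0, 1], 0], [[0, 0, 0], [0, 0, 1], 0], [[0, 0, 0], [0, 0, 1], 0], [[0, 0, 0], [0, 0, 1], 0]]}}

```text
t: 12.8
tool_pos: [0.5059, -0.2475, 0.4199]
tool_rot: [-0.01, 1.569, 0.01]
contact_force: [0.3, 0.3, -1.1]
opening: 0.0282
```

```bash
python3 st.py 82.25 .480 .2263 .41;python3 - <<'E'
from h import *
im,d=get_image("side");cv2.imwrite("pics/side5.png",im)
E
```

```text
12.8 [-0.5874 -0.1036  1.7411  0.0011  1.5024 -0.5997] [ 0.5059 -0.2475  0.4199] 0.028173566856249336 [ 0.2559  0.2744 -1.1333]
[[ 0.002  -0.0122  0.9999]
 [-0.      0.9999  0.0122]
 [-1.     -0.0001  0.002 ]]
turn units [ 0.0018  0.0197 -1.4744]
turn units [-0.0296  0.0026 29.9415]
shift units [-1.2931 23.6915 -0.4943]
```

View pics/side5.png

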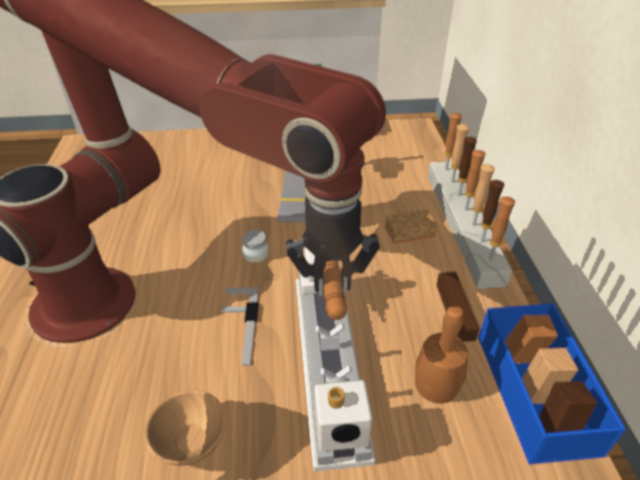

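The handle is out of its rests (butt at (335,305)), and the stand is untouched. Next I'll carry it toward the station.

Emit:
{"api": "carry_out", "payload": {"increments": [[[0, 0, 0], [0, 0.5, 0], 0], [[0, 0, 0], [0, 0.9, 0], 0], [[0, 0, 0], [0, 0.9, 0], 0], [[0, 0, 0], [0, 0.9, 0], 0], [[0, 0, 0], [0, 0.9, 0], 0], [[0, 0, 0], [0, 0.9, 0], 0], [[0, 0, 0], [0, 0.9, 0], 0], [[0, 0, 0], [0, 0.9, 0], 0]]}}

```text
t: 13.65
tool_pos: [0.5033, -0.0997, 0.4191]
tool_rot: [-0.008, 1.571, 0.011]
contact_force: [0.6, 0.2, -1.2]
opening: 0.0283
```

Emit:
{"api": "carry_out", "payload": {"increments": [[[0, 0, -0.1], [0, 0.9, 0], 0], [[0, 0, -0.1], [0, 0.9, 0], 0], [[0, 0, -0.1], [0, 0.9, 0], 0], [[0, 0, -0.1], [0, 0.9, 0], 0], [[0, 0, -0.1], [0, 0.9, 0], 0], [[0, 0, -0.1], [0, 0.9, 0], 0], [[0, 0, -0.1], [0, 0.9, 0], 0], [[0, 0, -0.1], [0, 0.9, 0], 0]]}}

```text
t: 14.45
tool_pos: [0.4958, 0.061, 0.4057]
tool_rot: [0.057, 1.592, -0.043]
contact_force: [-0.4, 0.3, -0.9]
opening: 0.0277
```

```bash
python3 st.py 82.25 .480 .2263 .41
```

```text
14.45 [-0.0286 -0.2494  1.8924  0.0089  1.5204  0.0343] [0.4958 0.061  0.4057] 0.027680295494635025 [-0.4107  0.3477 -0.8979]
[[-0.0215  0.0635  0.9977]
 [ 0.0095  0.9979 -0.0633]
 [-0.9997  0.0082 -0.0221]]
turn units [-0.1031 -0.2119 -0.718 ]
turn units [ 0.3253 -0.1584 30.6958]
shift units [-0.789   8.2652  0.2157]
```

Emit:
{"api": "carry_out", "payload": {"increments": [[[-0.05, -0.1, -0.1], [-0.1, 0.9, 0.05], 0], [[-0.05, -0.1, -0.1], [-0.1, 0.9, 0.05], 0], [[0, 0, -0.1], [-0.1, 0.9, 0.05], 0], [[0, 0, -0.1], [-0.1, 0.9, 0.05], 0], [[0, 0, -0.1], [-0.1, 0.9, 0], 0], [[0, 0, -0.1], [-0.1, 0.9, 0], 0], [[0, 0, -0.1], [-0.1, 0.8, 0], 0], [[0, 0, 0], [0, 0.6, 0], 0]]}}

```text
t: 15.25
tool_pos: [0.4706, 0.2113, 0.3967]
tool_rot: [0.099, 1.592, -0.102]
contact_force: [0.0, -0.8, -0.9]
opening: 0.0279
```

Emit:
{"api": "carry_out", "payload": {"increments": [[[0, 0, 0], [0, 0, 0], 0], [[0, 0, 0], [0, 0, 0], 0]]}}

```text
t: 15.45
tool_pos: [0.4691, 0.2132, 0.3948]
tool_rot: [0.095, 1.595, -0.1]
contact_force: [-0.4, -0.3, -1.3]
opening: 0.0285
```

```bash
python3 st.py 82.25 .480 .2263 .377
```

```text
15.45 [ 0.2807 -0.201   1.8698  0.0063  1.4983  0.404 ] [0.4691 0.2132 0.3948] 0.028475736418375714 [-0.3674 -0.2905 -1.2893]
[[-0.0264  0.1234  0.992 ]
 [-0.0011  0.9923 -0.1235]
 [-0.9997 -0.0043 -0.026 ]]
turn units [ 0.0092 -0.2636 -0.1148]
turn units [ 0.4125  0.0145 31.2984]
shift units [ 0.5467  0.6561 -0.8892]
```

Emit:
{"api": "carry_out", "payload": {"increments": [[[0, -0.26, -0.11], [0.5, 0.4, -0.3], 0], [[0, 0, 0], [0, 0.2, -0.3], 0], [[0, 0, 0], [0, 0, -0.2], 0], [[0, 0, 0], [0, 0, 0], 0]]}}

```text
t: 15.85
tool_pos: [0.4787, 0.2239, 0.3771]
tool_rot: [0.105, 1.57, -0.109]
contact_force: [-0.8, -0.0, -1.2]
opening: 0.028
```

```bash
python3 st.py 82.25 .480 .2263 .377
cat > look.py <<'E'
from h import *
import sys
np.set_printoptions(precision=4,suppress=True)
k=sys.argv[1]
f0=np.array([.491,.3095]);ax=np.array([np.cos(np.radians(82.25)),np.sin(np.radians(82.25))]);lat=np.array([ax[1],-ax[0]])
t=[];
for n in("top","side"):
    im,d=get_image(n);C=cloud(n,d);cv2.imwrite(f"pics/{n}_{k}.png",im);np.save(f"k_{n}_{k}.npy",C)
    if n=="top": cv2.imwrite(f"pics/ztop_{k}.png",cv2.resize(im[190:310,60:260],None,fx=4,fy=4,interpolation=3))
    else: cv2.imwrite(f"pics/zside_{k}.png",cv2.resize(im[60:240,220:400],None,fx=3.3,fy=3.3,interpolation=3))
    m=masks_of(n,"handle")
    r=tip_of(n,"ferrule_end")
    for a in r[:2]: print(n,"fer tip",a)
    hsv=cv2.cvtColor(im,cv2.COLOR_BGR2HSV)
    s=(C[...,:2]-f0)@ax;l=(C[...,:2]-f0)@lat
    # handle: coloured points in the region
    M=(s>-.19)&(s<.03)&(abs(l)<.03)&(C[...,2]>.19)&(C[...,2]<.26)&(hsv[...,1]>90)
    print(n,"n",M.sum(),"s",np.percentile(s[M],[0.5,1,99,99.5]) if M.sum() else 0)
    for a in np.arange(-.17,.02,.01):
        q=M&(s>=a)&(s<a+.01)
        if q.sum()>4: print("  s%.3f"%(a+.005),q.sum(),"l",np.percentile(l[q],[2,50,98]),"z",np.percentile(C[q][:,2],[3,50,97]))
E
python3 look.py a
```

```text
15.85 [ 0.2971 -0.1607  1.8644 -0.0019  1.4411  0.4338] [0.4787 0.2239 0.3771] 0.02797865414382438 [-0.8334 -0.0477 -1.1509]
[[-0.0025  0.1361  0.9907]
 [-0.0027  0.9907 -0.1361]
 [-1.     -0.003  -0.0022]]
turn units [ 0.027  -0.0255  0.0123]
turn units [ -0.04    -0.0424 -31.4036]
shift units [ 0.0659  0.1187 -0.0063]
top n 372 s [-0.1536 -0.153  -0.1027 -0.1014]
  s-0.155 25 l [-0.0096 -0.0011  0.0076] z [0.2234 0.2285 0.2339]
  s-0.145 73 l [-0.0146 -0.0009  0.0117] z [0.223  0.2338 0.2386]
  s-0.135 75 l [-0.0154 -0.0012  0.0124] z [0.2265 0.235  0.2387]
  s-0.125 76 l [-0.0156 -0.0012  0.0129] z [0.2259 0.2348 0.2388]
  s-0.115 69 l [-0.0152 -0.0005  0.0129] z [0.2262 0.2353 0.2392]
  s-0.105 53 l [-0.014  -0.      0.0124] z [0.2278 0.2351 0.2399]
side fer tip {'centre': [299.0, 130.4], 'p': 0.72}
side n 463 s [-0.1563 -0.1554 -0.017  -0.0133]
  s-0.155 72 l [-0.0105 -0.0014  0.0089] z [0.2184 0.2272 0.2362]
  s-0.145 56 l [-0.0153 -0.0021  0.0106] z [0.2209 0.2342 0.2388]
  s-0.135 40 l [-0.0163 -0.0006  0.0121] z [0.2263 0.2366 0.2407]
  s-0.125 32 l [-0.0137 -0.0003  0.0113] z [0.2284 0.238  0.2406]
  s-0.115 29 l [-0.0138  0.0022  0.0123] z [0.2239 0.2368 0.2401]
  s-0.105 30 l [-0.0129  0.0002  0.0121] z [0.227  0.2379 0.2404]
  s-0.095 57 l [-0.0294 -0.0015  0.025 ] z [0.2121 0.2352 0.2448]
  s-0.085 24 l [-0.0165 -0.0045  0.0087] z [0.23   0.2374 0.24  ]
  s-0.075 30 l [-0.0165 -0.0022  0.0099] z [0.2328 0.2368 0.2412]
  s-0.065 27 l [-0.0145 -0.0019  0.0085] z [0.2326 0.2372 0.2405]
  s-0.055 14 l [-0.014  -0.0018  0.0087] z [0.2309 0.2356 0.2391]
  s-0.045 19 l [-0.0122 -0.0033  0.0058] z [0.2328 0.2369 0.2393]
  s-0.035 11 l [-0.0133 -0.0019  0.0026] z [0.2287 0.2362 0.2375]
  s-0.025 14 l [-0.0122 -0.0052  0.0021] z [0.2307 0.2352 0.2378]
  s-0.015 8 l [-0.013  -0.0097 -0.0017] z [0.2304 0.2342 0.2353]
```

View pics/ztop_a.png

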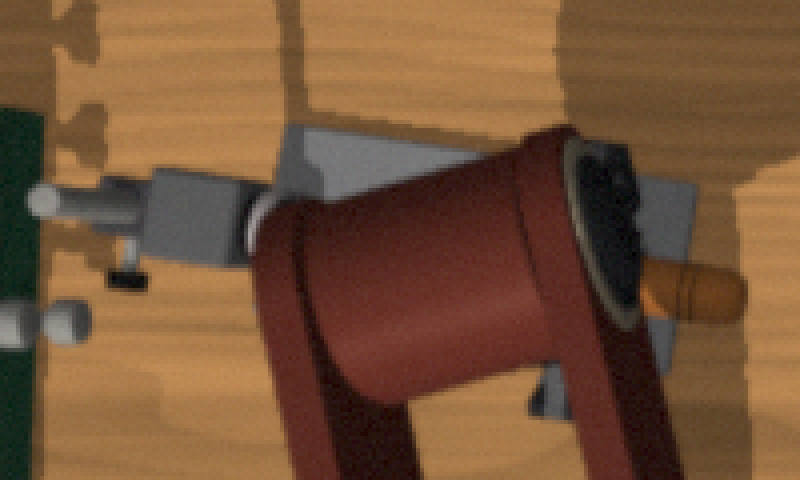

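View pics/zside_a.png

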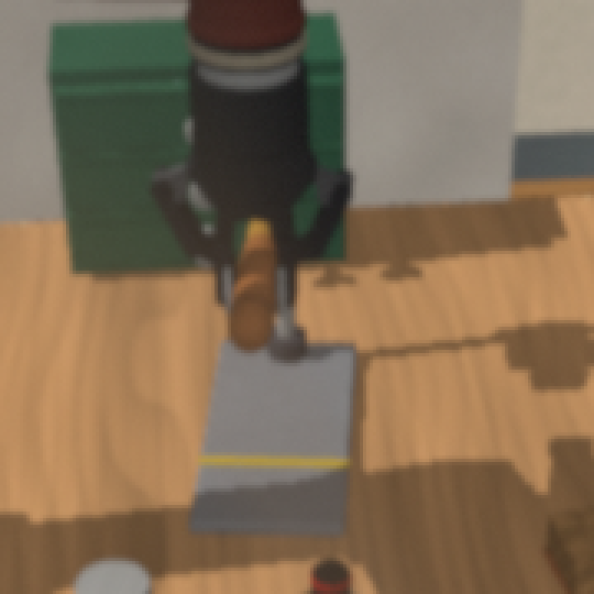

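The top view shows the arm hiding the ferrule, with the butt at (745,290) in the crop. The side view shows the handle between the jaws, aligned with the station. By the depth data, lateral error, height and heading agree with the lens. I'll now refine the position along the axis.

Run:
```python
from h import *
np.set_printoptions(precision=4,suppress=True)
f0=np.array([.491,.3095]);ax=np.array([np.cos(np.radians(82.25)),np.sin(np.radians(82.25))]);lat=np.array([ax[1],-ax[0]])
for n in("top","side"):
    C=np.load(f"c_{n}.npy");reg=np.load(f"m_{n}_handle.npy")
    im=cv2.imread(f"pics/{n}0.png")
    Q=C[reg];Q=Q[Q[:,2]>.1]
    print(n,"start y ends",np.percentile(Q[:,1],[.2,.5,1,2,98,99,99.5,99.8]), "low pts y", np.percentile(C[reg][:,1],[0,.5,99.5,100]))
    C=np.load(f"k_{n}_a.npy");s=(C[...,:2]-f0)@ax;l=(C[...,:2]-f0)@lat
    M=(s<-.12)&(s>-.17)&(abs(l+.001)<.006)
    for lo in np.arange(.205,.245,.004):
        q=M&(C[...,2]>=lo)&(C[...,2]<lo+.004)
        if q.sum(): print("   z",round(lo,3),q.sum(),"s min/med",s[q].min(),np.median(s[q]))
# ferrule rim predicted in side
for sv in(-.006,-.003,0,.003):
    for lv in(-.001,):
        P=[[*(f0+sv*ax+lv*lat),z] for z in(.2211+.0125,.2211)]
        print(sv,proj("side",P).ravel(), (proj("side",P)-[220,60])*3.3)
P=[[*(f0-.15*ax-.001*lat),z] for z in(.2211-.015,.2211,.236)];print("butt pred",(proj("side",P)-[220,60])*3.3,(proj("top",P)-[60,190])*4)
im=cv2.imread("pics/side_a.png");cv2.imwrite("pics/zz.png",cv2.resize(im[110:170,270:350],None,fx=10,fy=10,interpolation=3))
```

```text
top start y ends [-0.3125 -0.3116 -0.3092 -0.3076 -0.1676 -0.1658 -0.1655 -0.1067] low pts y [-0.3344 -0.3179 -0.1655  0.0087]
   z 0.221 3 s min/med -0.1537003752557024 -0.1532369351807381
   z 0.225 7 s min/med -0.15419152376159312 -0.15225772082724806
   z 0.229 10 s min/med -0.15353704850093108 -0.15019715059320352
   z 0.233 56 s min/med -0.1502210019455393 -0.13708697620495747
   z 0.237 35 s min/med -0.14720177603960588 -0.13129113012678276
side start y ends [-0.6405 -0.3225 -0.3137 -0.3126 -0.1706 -0.1689 -0.1667 -0.1658] low pts y [-0.7897 -0.3225 -0.1644 -0.1229]
   z 0.213 4 s min/med -0.1518220134341184 -0.15061621070578085
   z 0.217 9 s min/med -0.15597143092567656 -0.1534317470098849
   z 0.221 8 s min/med -0.15708571144896377 -0.15247249807838054
   z 0.225 11 s min/med -0.15704131099934363 -0.15342317715929085
   z 0.229 13 s min/med -0.1564104311685887 -0.1529310008784365
   z 0.233 19 s min/med -0.15343565492603356 -0.1479410013097386
   z 0.237 38 s min/med -0.15189903589503442 -0.1341119572338008
   z 0.241 1 s min/med -0.13468472670014991 -0.13468472670014991
-0.006 [300.4014 125.1649 300.5645 129.9245] [[265.3246 215.0441]
 [265.8629 230.751 ]]
-0.003 [300.497  124.5462 300.6591 129.3012] [[265.64   213.0024]
 [266.1752 228.6941]]
0 [300.5922 123.9298 300.7534 128.6802] [[265.9542 210.9684]
 [266.4863 226.6447]]
0.003 [300.6871 123.3157 300.8474 128.0615] [[266.2673 208.9419]
 [266.7963 224.603 ]]
butt pred [[250.2232 358.7257]
 [249.3801 339.3144]
 [248.5278 319.6883]] [[742.7323 298.2669]
 [738.063  298.4629]
 [733.2776 298.6638]]
```

View pics/zz.png

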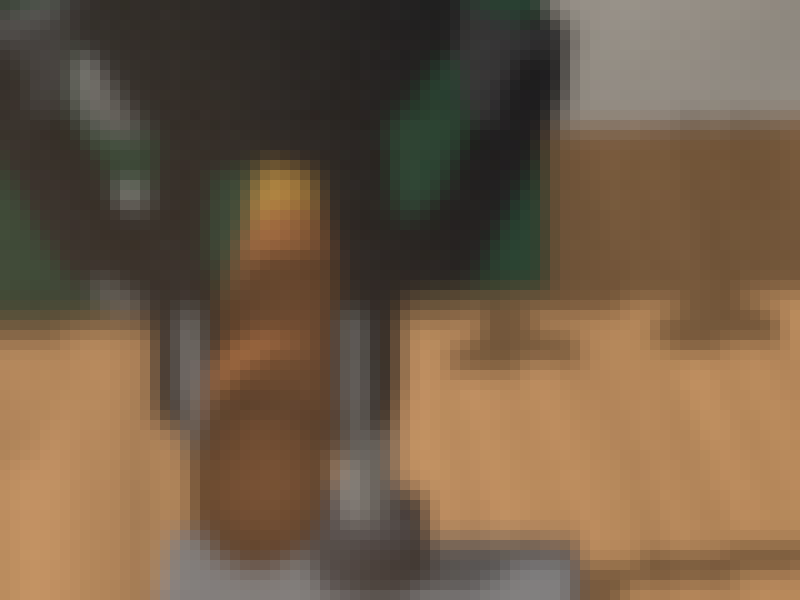

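Emit:
{"api": "carry_out", "payload": {"increments": [[[0.03, -0.03, 0], [0.03, 0.1, 0], 0], [[0, 0, 0], [0.02, 0.06, 0], 0], [[0, 0, 0], [0, 0, 0], 0], [[0, 0, 0], [0, 0, 0], 0]]}}

```text
t: 16.55
tool_pos: [0.4802, 0.2277, 0.3794]
tool_rot: [0.109, 1.564, -0.105]
contact_force: [-0.4, -0.4, -0.6]
opening: 0.0282
```

```bash
python3 st.py 82.25 .4796 .2273 .377; python3 look.py b | grep -v "  s-"
python3 - <<'E'
from h import *
np.set_printoptions(precision=4,suppress=True)
f0=np.array([.491,.3095]);a=np.radians(82.25);ax=np.array([np.cos(a),np.sin(a)]);lat=np.array([ax[1],-ax[0]])
for z in(.217,.221,.225): print(z,proj("side",[*(f0+.07*ax-.001*lat),z]))
b=cv2.imread("pics/side0.png");cv2.imwrite("pics/lens.png",cv2.resize(b[85:135,280:330],None,fx=10,fy=10,interpolation=cv2.INTER_NEAREST))
for n in("top","side"):
    C=np.load(f"c_{n}.npy");Q=C[np.load(f"m_{n}_handle.npy")]
    Q=Q[(Q[:,2]>.1)&(Q[:,1]>-.31)&(Q[:,1]<-.26)];print(n,"start",np.percentile(Q[:,2],[20,50,80,97]))
    C=np.load(f"k_{n}_b.npy");s=(C[...,:2]-f0)@ax;l=(C[...,:2]-f0)@lat
    q=(s>-.149)&(s<-.1)&(abs(l)<.02)&(C[...,2]>.2)&(C[...,2]<.25);print(n,"now",np.percentile(C[q][:,2],[20,50,80,97]),np.percentile(l[q],[2,50,98]))
    q=(s<-.12)&(s>-.17)&(abs(l+.001)<.006)&(abs(C[...,2]-.223)<.008);print("butt s",np.percentile(s[q],[2,10,50]))
E
```

```text
16.55 [ 0.3026 -0.1571  1.8574  0.0004  1.4363  0.4389] [0.4802 0.2277 0.3794] 0.028158492563957815 [-0.3566 -0.3827 -0.6381]
[[ 0.0046  0.136   0.9907]
 [ 0.0019  0.9907 -0.136 ]
 [-1.      0.0025  0.0043]]
turn units [-0.0192  0.0463  0.0116]
turn units [  0.0727   0.0301 -31.4042]
shift units [-0.0308 -0.019  -0.1182]
top fer tip {'centre': [422.2, 250.6], 'p': 0.68}
top fer tip {'centre': [365.8, 136.4], 'p': 0.38}
top n 372 s [-0.1485 -0.1484 -0.0967 -0.0964]
side fer tip {'centre': [300.0, 125.7], 'p': 0.69}
side n 450 s [-0.1518 -0.1514 -0.0128 -0.0112]
0.217 [[302.9045 116.3235]]
0.221 [[302.8598 114.8505]]
0.225 [[302.815  113.3715]]
top start [0.1194 0.123  0.1255 0.1277]
top now [0.2326 0.2366 0.239  0.2414] [-0.013   0.0011  0.0146]
butt s [-0.1489 -0.1487 -0.1484]
side start [0.1194 0.1234 0.1255 0.1275]
side now [0.229  0.236  0.2391 0.2408] [-0.0136  0.0005  0.0131]
butt s [-0.1525 -0.1513 -0.149 ]
```

View pics/lens.png

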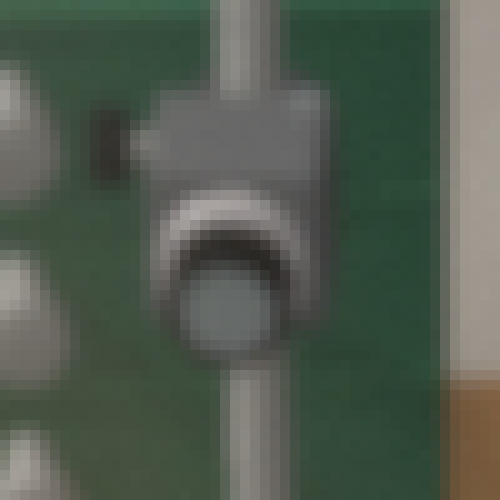

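The glass is at about (302.0,115.5), which suggests a lens height of 0.219 to 0.221. I'll settle this with cylinder fits, using the same estimator for the lens barrel and the handle.

```bash
cat > fit.py <<'E'
from h import *
import sys
from scipy.optimize import least_squares
np.set_printoptions(precision=4,suppress=True)
f0=np.array([.491,.3095]);a=np.radians(82.25);ax=np.array([np.cos(a),np.sin(a)]);lat=np.array([ax[1],-ax[0]])
def sel(C,lo,hi,zl,zh,lm=.03,reg=None):
    s=(C[...,:2]-f0)@ax;l=(C[...,:2]-f0)@lat
    q=(s>lo)&(s<hi)&(abs(l)<lm)&(C[...,2]>zl)&(C[...,2]<zh)
    return np.c_[l[q],C[q][:,2]]
def fit(P,r=None,z0=.22):
    g=lambda p:np.hypot(P[:,0]-p[0],P[:,1]-p[1])-(p[2] if r is None else r)
    o=least_squares(g,[0,z0]+([.016] if r is None else []),loss="soft_l1",f_scale=.002);return o.x,len(P),np.sqrt(np.mean(o.fun**2))
T=np.load("c_top.npy");S=np.load("c_side.npy")
for nm,lo,hi in(("barrel",.072,.090),("barrel front",.07,.082),("ring",.09,.098)):
    for n,C in(("top",T),("side",S)):
        P=sel(C,lo,hi,.19,.26)
        print(nm,n,*fit(P));print("    r fixed .016",*fit(P,.016)," .017",fit(P,.017)[0])
for n,C in(("top",T),("side",S)):
    s=(C[...,:2]-f0)@ax;l=(C[...,:2]-f0)@lat
    for lo,hi in((.06,.067),(.064,.072)):
        P=sel(C,lo,hi,.19,.26);print("front",n,len(P),P.mean(0),np.percentile(P,[2,98],axis=0))
    Q=sel(C,.112,.14,.235,.26,.017);print("bodytop",np.median(Q[:,1]))
k=sys.argv[1]
for n in("top","side"):
    C=np.load(f"k_{n}_{k}.npy")
    for lo,hi in((-.143,-.12),(-.12,-.1)): print("handle now",n,lo,*fit(sel(C,lo,hi,.2,.26,.02),.015),fit(sel(C,lo,hi,.2,.26,.02))[0])
    P=np.load(f"c_{n}.npy");P=P[(P[...,1]>-.3)&(P[...,1]<-.265)&(abs(P[...,0]-.507)<.02)&(P[...,2]>.1)&(P[...,2]<.14)]
    print("handle start",n,fit(np.c_[P[:,0]-.507,P[:,2]],.015,.11)[0])
E
python3 fit.py b
```

```text
barrel top [-0.0012  0.2183  0.0166] 158 0.001797618941077566
    r fixed .016 [-0.0012  0.219 ] 158 0.0018106169372777263  .017 [-0.0012  0.2178]
barrel side [-0.002   0.2207  0.0157] 80 0.0029524950385211336
    r fixed .016 [-0.0021  0.2204] 80 0.003010482897525835  .017 [-0.0024  0.2193]
barrel front top [-0.0011  0.2206  0.0143] 110 0.0021039804952821886
    r fixed .016 [-0.0011  0.2186] 110 0.0024071471908996287  .017 [-0.0011  0.2174]
barrel front side [-0.0025  0.2226  0.0131] 56 0.0032631999335012937
    r fixed .016 [-0.003  0.22 ] 56 0.004489539137959528  .017 [-0.0033  0.2188]
ring top [-0.0013  0.2187  0.0187] 58 0.0015395774621001226
    r fixed .016 [-0.0013  0.2219] 58 0.0017606115184871924  .017 [-0.0013  0.2207]
ring side [-0.0025  0.2183  0.0206] 24 0.002416858609851876
    r fixed .016 [-0.0021  0.2234] 24 0.0034518476083520164  .017 [-0.0022  0.2223]fit.py:21: RuntimeWarning: Mean of empty slice.
  P=sel(C,lo,hi,.19,.26);print("front",n,len(P),P.mean(0),np.percentile(P,[2,98],axis=0))
  ret = um.true_divide(
Traceback (most recent call last):
  File "fit.py", line 21, in <module>
    P=sel(C,lo,hi,.19,.26);print("front",n,len(P),P.mean(0),np.percentile(P,[2,98],axis=0))
                                                            ~~~~~~~~~~~~~^^^^^^^^^^^^^^^^^
IndexError: index -1 is out of bounds for axis 0 with size 0
```

```bash
sed -i 's/(.06,.067),(.064,.072)/(.066,.0735),(.06,.072)/' fit.py; python3 fit.py b 2>&1| tail -14
```

```text
front top 90 [-0.0011  0.2229] [[-0.0162  0.2072]
 [ 0.014   0.2357]]
bodytop 0.24183194720358814
front side 110 [-0.0024  0.2214] [[-0.016   0.2059]
 [ 0.0119  0.2353]]
front side 112 [-0.0023  0.2215] [[-0.016   0.207 ]
 [ 0.0119  0.2349]]
bodytop 0.2427254098891392
handle now top -0.143 [0.0004 0.2241] 169 0.0014749738582539075 [0.0005 0.2252 0.0141]
handle now top -0.12 [0.0007 0.2247] 146 0.0014172813200724523 [0.0007 0.2254 0.0143]
handle start top [0.0017 0.1104]
handle now side -0.143 [-0.0009  0.2247] 93 0.0012855889266394892 [-0.0006  0.2262  0.0137]
handle now side -0.12 [-0.0012  0.2251] 64 0.000763815663956056 [-0.0012  0.2253  0.0148]
handle start side [0.0006 0.1108]
```

The lens axis is at about z = 0.220. The handle axis now sits at about 0.224, +1.5 mm to the side and +1 mm along. I'll correct for that.

Emit:
{"api": "carry_out", "payload": {"increments": [[[-0.02, 0.045, 0.01], [-0.04, -0.045, -0.2], 0], [[0, 0, 0], [0, 0, 0], 0], [[0, 0, 0], [0, 0, 0], 0]]}}

```text
t: 17.15
tool_pos: [0.4793, 0.2266, 0.3748]
tool_rot: [0.106, 1.569, -0.107]
contact_force: [0.8, -0.1, -1.2]
opening: 0.028
```

```bash
python3 st.py 82.25 .4793 .2268 .3755
```

```text
17.15 [ 0.3012 -0.1555  1.8638 -0.0001  1.434   0.4368] [0.4793 0.2266 0.3748] 0.02797885931747076 [ 0.7567 -0.0775 -1.2179]
[[-0.0007  0.1352  0.9908]
 [-0.0004  0.9908 -0.1352]
 [-1.     -0.0004 -0.0006]]
turn units [ 0.0035 -0.0065  0.0034]
turn units [ -0.0103  -0.0055 -31.4125]
shift units [0.0014 0.012  0.0366]
```

Emit:
{"api": "carry_out", "payload": {"increments": [[[0, 0, 0], [0, 0, 0.02], 0], [[0, 0, 0], [0, 0, 0], 0]]}}

```text
t: 17.35
tool_pos: [0.4792, 0.2265, 0.375]
tool_rot: [0.106, 1.569, -0.107]
contact_force: [0.4, -0.5, -1.6]
opening: 0.0282
```

```bash
python3 st.py 82.25 .4793 .2268 .3755; python3 look.py c | grep -v "  s-"; python3 fit.py c 2>&1| grep "handle now"
python3 - <<'E'
from h import *
np.set_printoptions(precision=4,suppress=True)
f0=np.array([.491,.3095]);a=np.radians(82.25);ax=np.array([np.cos(a),np.sin(a)]);lat=np.array([ax[1],-ax[0]])
for n in("top","side"):
    C=np.load(f"k_{n}_c.npy");s=(C[...,:2]-f0)@ax;l=(C[...,:2]-f0)@lat
    q=(s<-.12)&(s>-.17)&(abs(l+.001)<.006)&(abs(C[...,2]-.22)<.008);print("butt s",np.percentile(s[q],[2,10,50]))
E
```

```text
17.35 [ 0.3011 -0.1558  1.8636 -0.0001  1.4348  0.4368] [0.4792 0.2265 0.375 ] 0.02815945482430645 [ 0.4411 -0.5037 -1.5865]
[[-0.001   0.1352  0.9908]
 [-0.0004  0.9908 -0.1352]
 [-1.     -0.0005 -0.0009]]
turn units [ 0.0041 -0.0098  0.0037]
turn units [ -0.0153  -0.0065 -31.4122]
shift units [0.0037 0.0138 0.0245]
top n 373 s [-0.1503 -0.1499 -0.0981 -0.0964]
side fer tip {'centre': [298.6, 129.9], 'p': 0.84}
side fer tip {'centre': [434.9, 382.8], 'p': 0.41}
side n 465 s [-0.1536 -0.1535 -0.014  -0.0099]
handle now top -0.143 [-0.001  0.22 ] 169 0.0015032626756976105 [-0.001   0.221   0.0142]
handle now top -0.12 [-0.0009  0.22  ] 143 0.0012980731252194276 [-0.0009  0.2205  0.0146]
handle now side -0.143 [-0.0026  0.2207] 90 0.0012430560790038763 [-0.0025  0.2215  0.0143]
handle now side -0.12 [-0.0027  0.221 ] 60 0.0008918731619523069 [-0.0026  0.2213  0.0147]
butt s [-0.1509 -0.1507 -0.1499]
butt s [-0.1537 -0.1533 -0.1506]
```

View pics/side_c.png

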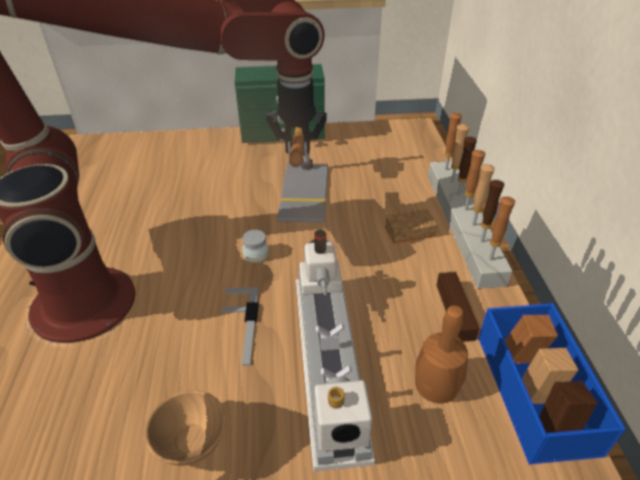

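View pics/top_c.png

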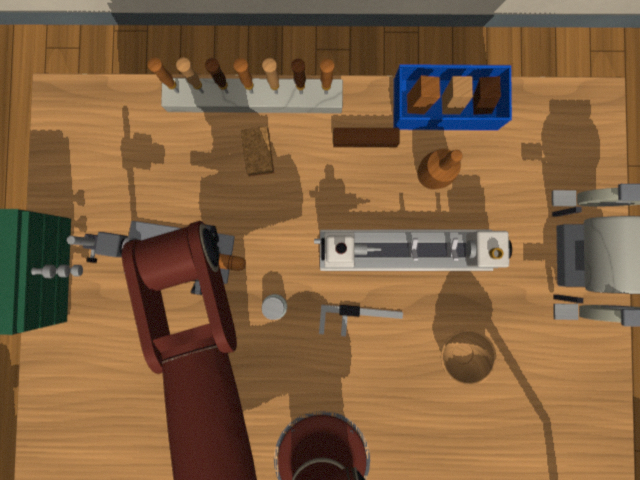

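Lateral error, height, heading and axial position all agree within about 1 mm. Nothing else has moved: the wax tin, caliper, bowl, mallet and blank are where they were, and the tailstock is still back. I'll hand the job in.

```bash
python3 -c "
from station import *
o=get_obs();print(o['t'],o['tool_pos'],o['dq'],o['opening']);print(finish_job())"
```

```text
17.65 [0.47922163 0.22651786 0.37497288] [-9.74046278e-04 -2.21698784e-03  1.40110198e-03 -5.51154506e-05
  1.66118491e-04  7.44326826e-04] 0.02815191303348008
the job is handed in; nothing more can be done
None
```

The job is handed in at 17.7 s. The tailstock is fully back on its stop, and the handle is held still in the gripper with its ferrule pointing into the lens.

**Tailstock:** I slid it about 57 mm by its knob. At the end the push force rose from about 4 N to 18 N, and the grip point did not move under a second 11 N push. The knob was still back in the last pictures.

**Handle pose at the last check:**
- **Height:** the handle axis is at about 0.220 m, and my estimate for the lens is also about 0.220 m. The separate lens estimates ranged from 0.217 to 0.223 m, so this is the least certain figure.
- **Sideways:** the offset from the lens axis is under 0.5 mm.
- **Direction:** the gripper is within 0.1° of level and of the measured lens direction.
- **Along the axis:** the ferrule's end is above the yellow line to about 1.5 mm. I worked this out from the butt end and the grip position, because the arm hid the ferrule from the top camera and the gripper hid it from the side camera. The two cameras differed by 1–3 mm on the butt.

The network's own ferrule readings in those views were unreliable, so I did not use them. The camera, post and base were not touched, and the other items look undisturbed in the last pictures.

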